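Hold a brace hinge leaf aligned in its fork for pinning

TASK

Take the tallest bar, the one with the large hole in its foot, out of the rack and lower its foot into the slot of the steel fork in the blue clamp until its hole lines up with the holes in both cheeks, so that an 8 mm pin could be pushed straight through. Finish while still holding the bar there, upright and still, hanging from the gripper and neither standing on the slot's floor nor pressed against the fork. Leave the other two bars and everything else on the bench where they are.

Things in the scene. Friction and masses are not known exactly. Their poses are not given: they have to be found in the camera images.
- eye_bar: the upper leaf of a brace hinge: flat aluminium bar, the tallest of the three standing upright in the rack, 8 mm thick (its x), 24 mm wide (its y), 175 mm high (its z); its foot (lowest 30 mm) is 28 mm wide, flat-ended, and pierced through the thickness by one large 12 mm hole. About 0.14 kg (0.1 to 0.2). Origin at the centre of its underside. It can be gripped from above across its 8 mm thickness
- eye_hole (a point): centre of the 12 mm hole in the foot of eye_bar, 15 mm above its underside, in the middle of width and thickness; hole axis along x; axes as eye_bar
- rack: fixed plywood-coloured rack, 60 x 200 x 80 mm (x, y, z), open at front and back: a floor board whose top is 8 mm above the bench, and a top board (from 70 to 80 mm) with three slots 12 (x) x 34 (y) mm at y = -60, 0 and 60 mm. One bar stands on the floor board through each slot. Origin under its centre
- clamp: fixed blue clamp block (foot plate 100 x 130 mm, jaws 70 mm high) holding the hinge's lower leaf: an upright steel fork. Its slot, open at the top and both ends, is 12 mm wide (x) and 36 mm long (y) between two 6 mm cheeks; slot floor 72 mm above the bench, cheeks end at 115 mm, flared lips go on to 126 mm, where the mouth is 28 mm wide. Origin under its centre, z up
- fork_hole (a point): the point on the fork's pin axis midway between the cheeks, 95 mm above the bench and 23 mm above the slot floor; both cheeks have a 12 mm hole here, axis along x; axes as clamp. With eye_bar standing on the slot floor its hole would be 8 mm too low, so it must be held up
- plain_bar: flat aluminium bar in the rack, 8 thick x 24 wide (28 at the foot) x 150 mm high, no hole in its foot. Origin at the centre of its underside, x across its thickness, y across its width, z up. Not to be used
- short_bar: flat aluminium bar in the rack, 8 x 24 (28 at the foot) x 128 mm high, a small 5 mm hole in its foot. Origin and axes as plain_bar. Not to be used
- pin_tray: small grey open tray, 70 x 50 x 22 mm, with three steel pins of 8 mm in it; origin under its centre. Not to be used
- glue_jar: closed white jar with a black cap, 72 mm diameter, 85 mm high, origin under its centre. Not to be used
- screwdriver: screwdriver of about 0.2 m lying on the bench, handle to its -x, tip to +x. Not to be used
- tape_roll: paper-coloured ring lying flat, 100 mm outside, 25 mm high, origin under its centre. Not to be used
- mallet: hammer of about 0.3 m lying on the bench, x along it. Not to be used
- heat_gun: yellow heat gun standing on its tail, nozzle up, 190 mm high, body 72 mm diameter, grip sticking out 120 mm along its y; origin under the body. Not to be used

How it is judged:
By the outcome, as a careful person would: the job done as asked, in the order asked, and still so for the second after the job is handed in, while the arm keeps its last pose, push and grip.
It also fails if it takes over 45 s, if anything falls off the work surface, if the arm or the gripper's body presses on something with over 40 N, if the wrist force passes 120 N, or if a joint passes its speed limit or range.

ROBOT

A 6-joint arm with a two-finger parallel gripper is mounted at the origin on the work surface. World frame = base frame: x ahead of the robot, y to its left, z up, the work surface at z = 0. Lengths are in mm, angles in rad, forces in N, time in s.
With the tool pointing down it reaches from about 350 to 875 mm from the base axis. Payload 4.2 kg.
Tool frame: the origin (TCP) lies between the finger pads; the fingertips stand 25 mm ahead of it and the grasp point (between the pads) lies 6 mm ahead of it; z points along the fingers, y is the line along which they close (so a half turn about z gives the same grasp; the last joint's range is limited). The gripper opens to 85 mm and grips with 20 to 120 N. Pads are 22 mm wide; open, the fingers measure 114 mm over their backs; the gripper's body (76 mm by 85 mm) begins 54 mm behind the grasp point. The pads swing forward as they close: fully open they stand 13 mm farther back than shut.
Start: joints at [-1.082, 0.385, 0.008, 0, -1.194, -0.259], TCP at [142.382, -608.545, 256.312] pointing down, gripper open.
Joint ranges: [-3.14, 3.14], [-1.21, 2.06], [-1.07, 1.41], [-3.16, 2.05], [-2.99, -0.16], [-3.1, 3.1]. Speed limits (rad/s): [2.79, 2.79, 3.14, 3.14, 3.14, 3.14].

INTERFACE

Orientations are given as a unit quaternion [x, y, z, w].
In Python, from bench import arm gives the robot as it stands.
- The arm moves only by the shell command python3 -m pendant 'ROWS'. ROWS is JSON, a list of rows, each a list of 7 numbers: the shift along the tool's x, y, z in m, then the turn, a rotation vector about the tool's x, y, z in degrees, then the finger opening in m, from 0 to 0.0854. In form: [[x, y, z, wx, wy, wz, fingers], ...]. A call has 1 to 12 rows; each row shifts and turns the commanded pose from where the row before left it, along the tool's axes as they then stand; what a row does not reach is not made up. A row lasts 1/10 s, in which the tool goes at most 50 mm and 8.59 degrees, less where a joint would pass 70% of its speed; a pose out of reach is approached as far as the arm can. A call is refused whole if a number of a shift passes 0.05 or a number of a turn 8.59, either way. A call with a gripper value outside its range is refused whole. The fingers move at their own pace and stop on an object; the grip force is fixed at half the most. Time passes only in rows, so rows that do not move let the fingers close. It gives the time, the measured TCP pose, the force, the opening and the grip force at its end, in the units of the state.
- arm.read_state(): the state, without advancing time (a new reading comes with each control period).
- arm.get_image(name): name is "side" or "top" or "wrist"; returns a dict with "image" (480x640x3 uint8, red, green, blue), "fx", "fy", "cx", "cy" (pixels), "xyz" and "rotation" of the camera in the world. Camera axes: x right, y down, z forward; pixel columns grow to the right and rows downward; lengths in mm; the calibration is good to about 2 mm. The wrist camera is an equidistant fisheye: a pixel r from the principal point sees the ray r / f radians off the axis. A picture is of the moment at which its call begins. There is no depth.
- arm.job_done(): hands the job in; it is judged then, once.
The state is a dict: "clock": time; "joints": joint angles; "joint_vel": joint speeds; "joint_efforts": joint torques, N m; "position": TCP position; "ee_rot": TCP orientation; "contact_force": force on the tool from outside, world axes, zero at the start; "wrist_torque": the same for the moment, N m; "gripper_width": finger opening in mm; "grasp_force": force on a finger pad.
Only numpy, scipy, OpenCV 4.12 (cv2) and the standard library are available. Lean on these libraries where they do the work, as an engineer would, in place of code of your own. Each camera call takes 0.05 s, during which the arm holds its last target. There are 200 camera calls.

## Working session

There is one attempt and no reset: what is moved stays moved. The work goes in short steps, Python scripts to look and compute and a shell command to move; the robot and the scene stay as the last step left them, time stands still between calls to the robot, and variables do not carry over. Pictures are saved under pics/ and viewed, at most 10 in all, crops included, and the job is handed in when it is done.

```bash
mkdir -p pics
cat > h.py <<'E'
from bench import arm
import numpy as np, cv2, pickle
from scipy.spatial.transform import Rotation as R
def snap(n,tag):
    d=arm.get_image(n); cv2.imwrite(f'pics/{tag}.png',d['image'][:,:,::-1]); pickle.dump(d,open(f'pics/{tag}.pkl','wb')); return d
def load(tag): return pickle.load(open(f'pics/{tag}.pkl','rb'))
def rot(d):
    r=np.array(d['rotation'],float); return r if r.shape==(3,3) else R.from_quat(r).as_matrix()
def ray(d,u,v,fish=False):
    x=(u-d['cx'])/d['fx']; y=(v-d['cy'])/d['fy']
    if fish:
        t=np.hypot(x,y); k=np.sin(t)/t if t>1e-9 else 1; c=np.array([x*k,y*k,np.cos(t)])
    else: c=np.array([x,y,1.])
    c=rot(d)@c; return np.array(d['xyz'],float),c/np.linalg.norm(c)
def onz(d,u,v,z,fish=False):
    o,r=ray(d,u,v,fish); return o+r*(z-o[2])/r[2]
def tri(rs):
    A=sum(np.eye(3)-np.outer(r,r) for o,r in rs); b=sum((np.eye(3)-np.outer(r,r))@o for o,r in rs)
    p=np.linalg.solve(A,b); return p,[np.linalg.norm(np.cross(p-o,r)) for o,r in rs]
def proj(d,p,fish=False):
    c=rot(d).T@(np.array(p,float)-np.array(d['xyz']))
    if fish:
        h=np.hypot(c[0],c[1]); t=np.arctan2(h,c[2]); return d['cx']+d['fx']*t*c[0]/h, d['cy']+d['fy']*t*c[1]/h
    return d['cx']+d['fx']*c[0]/c[2], d['cy']+d['fy']*c[1]/c[2]
E
python3 - <<'E'
from h import *
for n in('side','top','wrist'):
    d=snap(n,n+'0'); print(n,d['fx'],d['fy'],d['cx'],d['cy'],d['xyz'],np.round(rot(d),3).tolist())
a=load('side0')['image'];b=load('top0')['image']
print(arm.read_state())
E
```

```text
side 564.0977020885153 564.0977020885153 323.26624976268744 242.91684088871466 [116.654848   959.78427308 789.58371735] [[-0.907, -0.204, 0.369], [-0.422, 0.474, -0.773], [-0.017, -0.857, -0.516]]
top 515.5965173091512 515.5965173091512 320.7157884500303 239.93268014614026 [ 412.52647262  -56.13075883 1255.18184109] [[0.021, -0.987, 0.161], [-1.0, -0.024, -0.018], [0.022, -0.161, -0.987]]
wrist 371.64829954431775 371.64829954431775 323.7537303446367 239.17496339496734 [  61.60772791 -627.64917276  372.73582967] [[-0.228, 0.922, 0.314], [0.974, 0.215, 0.075], [0.001, 0.323, -0.947]]
{'clock': 0.15, 'joints': array([-1.08238711e+00,  3.85350441e-01,  6.91749475e-03, -3.62054938e-04,
       -1.19407178e+00, -2.58602731e-01]), 'joint_vel': array([ 0.00060951, -0.00225748,  0.00387859,  0.00160063,  0.00020905,
       -0.00139871]), 'joint_efforts': array([-7.56902773e-05, -3.92678297e+01,  1.88582289e+01,  4.18859258e+00,
       -3.40622362e-03, -3.73940026e-06]), 'position': array([ 142.28324152, -608.14690645,  255.48047545]), 'ee_rot': array([-1.14584229e-01,  9.93413155e-01,  8.56708222e-04, -1.55008708e-04]), 'contact_force': array([-0.79428887, -0.17102224,  0.45882288]), 'wrist_torque': array([-0.02289667,  0.00084724,  0.06683661]), 'grasp_force': 0.0, 'gripper_width': 85.4646947528555}
```

View pics/top0.png

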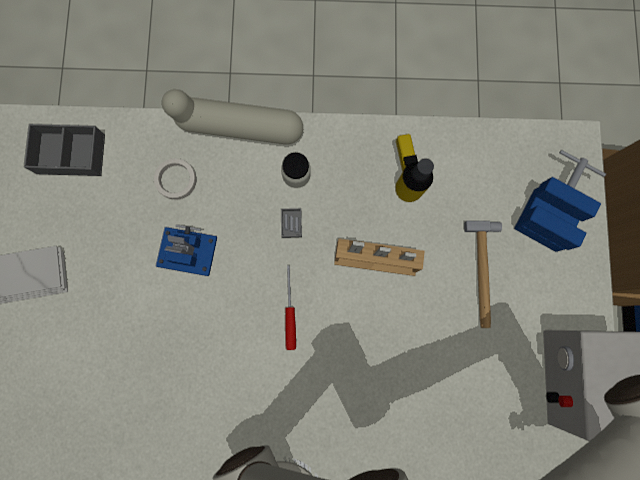

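View pics/side0.png

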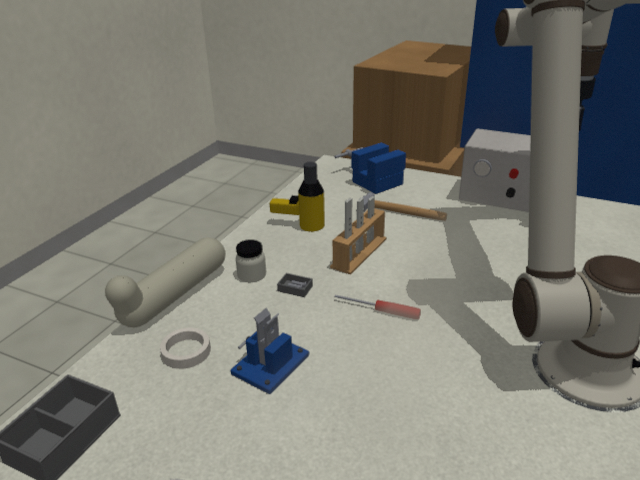

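Top view: the rack is at about (380,256) with bars at (355,245), (381,250) and (407,255). The blue clamp with its fork is at about (187,250). In the side view the bars' tops are near (348,200), (360,197) and (371,196), and the fork is at about (267,340). I'll enlarge these regions.

Run:
```python
from h import *
def crop(t,x,y,w,h):
    return cv2.resize(load(t)['image'][y:y+h,x:x+w],(400,300),interpolation=cv2.INTER_CUBIC)
a=np.vstack([np.hstack([crop('top0',330,225,100,75),crop('top0',140,212,100,75)]),np.hstack([crop('side0',320,190,100,75),crop('side0',220,305,120,90)])])
cv2.imwrite('pics/c1.png',a[:,:,::-1])
```

```text
(no output)
```

View pics/c1.png

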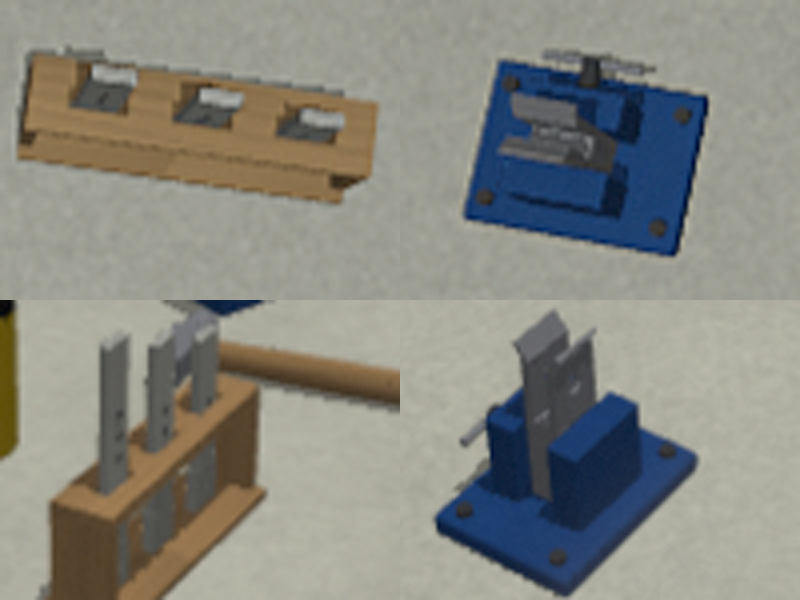

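Crops: the leftmost bar is the tallest, with its top at about top (358.7,243.6) and side (348.7,199.5). The fork's lips run roughly parallel to the plate's long edge. Next I triangulate.

Run:
```python
from h import *
T=load('top0');S=load('side0')
t=lambda x,y:(330+x/4,225+y/4)
s=lambda x,y:(320+x/4,190+(y-300)/4)
for a,b in [((115,75),(115,338)),((221,98),(163,338)),((322,120),(206,330))]:
    p,e=tri([ray(T,*t(*a)),ray(S,*s(*b))]); print('bar',p.round(1),np.round(e,1))
def ang(d,a,b,z):
    v=onz(d,*a,z)-onz(d,*b,z); return np.degrees(np.arctan2(-v[0],v[1])),np.linalg.norm(v)
print('rack',ang(T,t(33,55),t(378,102),80))
for c in[(33,55),(378,102),(22,133),(370,178)]: print(onz(T,*t(*c),80).round(1))
c=lambda x,y:(140+(x-400)/4,212+y/4)
f=lambda x,y:(220+(x-400)*.3,305+(y-300)*.3)
for q in [(503,60),(707,97),(466,218),(676,255)]: print('plate',onz(T,*c(*q),10).round(1))
print(ang(T,c(503,60),c(707,97),10),ang(T,c(466,218),c(676,255),10))
# lip ends: back lip left end/right end, front lip
for q in [(512,95),(578,103),(500,140),(585,158)]: print('lip',onz(T,*c(*q),126).round(1))
p,e=tri([ray(T,*c(512,95)),ray(S,*f(515,343))]);print('backlip +y',p,e)
p,e=tri([ray(T,*c(578,103)),ray(S,*f(553,311))]);print('backlip -y',p,e)
```

```text
bar [ 580.9 -156.6  182.4] [0.5 0.5]
bar [ 573.7 -216.5  156.1] [0.7 0.7]
bar [ 566.2 -274.9  136.3] [0.2 0.2]
rack (np.float64(-6.463684423995955), np.float64(201.29018387890585))
[ 608.  -118.4   80. ]
[ 585.4 -318.4   80. ]
[ 562.5 -112.8   80. ]
[ 541.2 -313.3   80. ]
plate [638.5 299.7  10. ]
plate [618.6 174.5  10. ]
plate [541.2 315.2  10. ]
plate [521.8 188.   10. ]
(np.float64(-9.00783819150453), np.float64(126.70763127751786)) (np.float64(-8.689906471995215), np.float64(128.64378806255704))
lip [597.9 260.3 126. ]
lip [594.3 223.8 126. ]
lip [572.7 265.1 126. ]
lip [563.8 218.  126. ]
backlip +y [597.81325722 260.72866077 123.43832304] [np.float64(0.5627472733154316), np.float64(0.5627472733152168)]
backlip -y [594.32974697 224.52515325 121.63757417] [np.float64(0.7535607825511167), np.float64(0.7535607825509982)]
```

View pics/wrist0.png

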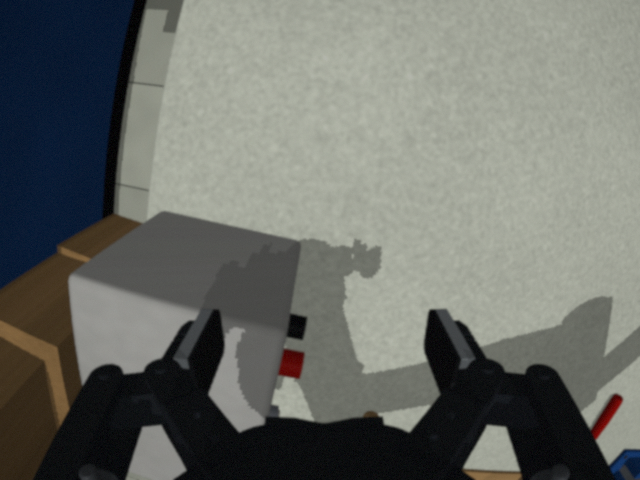

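Checks pass: the bar's top is at (581,-157,182), against 183 expected. The rack's slot spacing is 60 and its yaw is about -6.5°. The clamp is near (581,243) with a yaw of about -9°. The wrist view shows only the control box at the left and no targets. I'll move above the rack now.

```bash
python3 -m pendant '[[-0.02,0.013,-0.004,0,0,0,0.085],[-0.04,0.026,-0.004,0,0,0,0.085],[-0.04,0.026,-0.004,0,0,0,0.085],[-0.04,0.026,-0.004,0,0,0,0.085],[-0.04,0.026,-0.004,0,0,0,0.085],[-0.04,0.026,-0.004,0,0,0,0.085],[-0.04,0.026,-0.004,0,0,0,0.085],[-0.04,0.026,-0.004,0,0,0,0.085],[-0.04,0.026,-0.004,0,0,0,0.085],[-0.04,0.026,-0.004,0,0,0,0.085],[-0.04,0.026,-0.004,0,0,0,0.085],[-0.04,0.026,-0.004,0,0,0,0.085]]'
python3 -m pendant '[[-0.02,0.013,0,0,0,-7.8,0.085],[0,0,0,0,0,-7.8,0.085],[0,0,0,0,0,-7.8,0.085],[0,0,0,0,0,-7.8,0.085],[0,0,0,0,0,-7.8,0.085],[0,0,0,0,0,-7.8,0.085],[0,0,0,0,0,-7.8,0.085],[0,0,0,0,0,-7.8,0.085],[0,0,0,0,0,-7.8,0.085],[0,0,0,0,0,0,0.085],[0,0,0,0,0,0,0.085]]'
cat >> h.py <<'E'
def to(p,yaw_y=None):
    "shift in tool axes (m) to world target, and turn about tool z (deg) for tool-y heading yaw_y"
    s=arm.read_state(); M=R.from_quat(s['ee_rot']).as_matrix(); y=np.degrees(np.arctan2(M[1,1],M[0,1]))
    tilt=np.degrees(np.arccos(-M[2,2]))
    print('clock',round(s['clock'],2),'pos',s['position'].round(1),'yaw_y',round(y,2),'tilt',round(tilt,2),'w',round(s['gripper_width'],1),'F',s['contact_force'].round(1),'g',round(s['grasp_force'],1))
    if p is not None: print('shift m',(M.T@(np.array(p)-s['position'])/1000).round(4),'turn',None if yaw_y is None else round(-((yaw_y-y+180)%360-180),2))
E
python3 - <<'E'
from h import *
to((581,-157,300),173.5); snap('wrist','w1')
E
```

```text
clock: 1.35
position: [523.1, -210.8, 304.4]
ee_rot: [-0.115, 0.993, 0.0, -0.0]
contact_force: [-0.0, -0.1, 0.0]
gripper_width: 85.0
grasp_force: 0.0
clock: 2.45
position: [538.6, -195.4, 304.1]
ee_rot: [-0.664, 0.748, 0.0, -0.0]
contact_force: [-0.1, -0.1, -0.4]
gripper_width: 85.0
grasp_force: 0.0
clock 2.45 pos [ 538.6 -195.4  304.1] yaw_y 173.2 tilt 0.03 w 85.0 F [-0.1 -0.1 -0.4] g 0.0
shift m [-0.0431 -0.0376  0.0041] turn -0.3
```

View pics/w1.png

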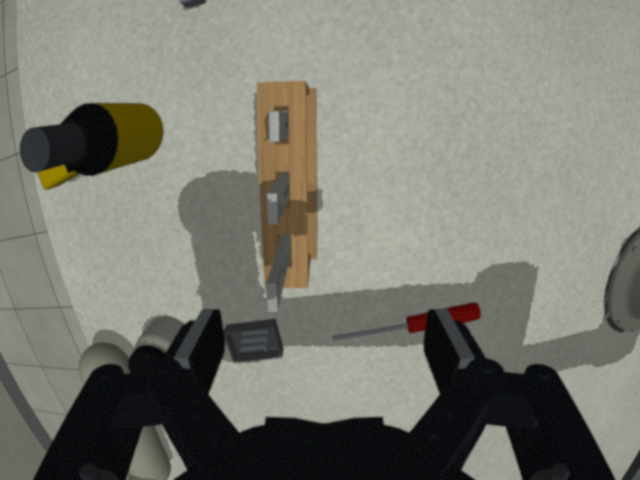

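Wrist view: the eye bar's top is at about (272,304), plain at (272,200), short at (277,125). The rack is at about (285,180), and the heat gun stays well to the left. I'll move over the bar and look again.

```bash
python3 - <<'E'
from h import *
d=load('w1'); print(onz(d,272,304,183,True),proj(d,(581,-157,183),True))
print(onz(d,277,117,136,True))
E
python3 -m pendant '[[-0.02,-0.02,0,0,0,0,0.085],[-0.022,-0.018,0,0,0,0,0.085],[0,0,0.02,0,0,0,0.06],[0,0,0.02,0,0,0,0.05],[0,0,0,0,0,0,0.05],[0,0,0,0,0,0,0.05]]'
python3 - <<'E'
from h import *
to((581,-157,165),173.5); d=snap('wrist','w2')
u,v=proj(d,(581,-157,183),True);print(u,v,d['xyz'])
x,y=int(u)-50,int(v)-40;print(x,y)
cv2.imwrite('pics/w2c.png',cv2.resize(d['image'][y:y+80,x:x+100],(800,640),interpolation=cv2.INTER_CUBIC)[:600,:,::-1])
E
```

```text
[ 582.13104415 -152.35606089  183.        ] (np.float64(272.39781309430396), np.float64(298.32084725994656))
[ 564.03868051 -283.19588331  136.        ]
clock: 3.1
position: [581.4, -158.3, 264.5]
ee_rot: [-0.665, 0.747, -0.0, -0.0]
contact_force: [0.4, -0.3, -0.1]
gripper_width: 50.5
grasp_force: 0.0
clock 3.1 pos [ 581.4 -158.3  264.5] yaw_y 173.32 tilt 0.04 w 50.5 F [ 0.4 -0.3 -0.1] g 0.0
shift m [-0.0013  0.0005  0.0995] turn -0.18
325.15429439452663 267.0136953940598 [ 572.01863431 -241.17637837  382.01643128]
275 227
```

View pics/w2c.png

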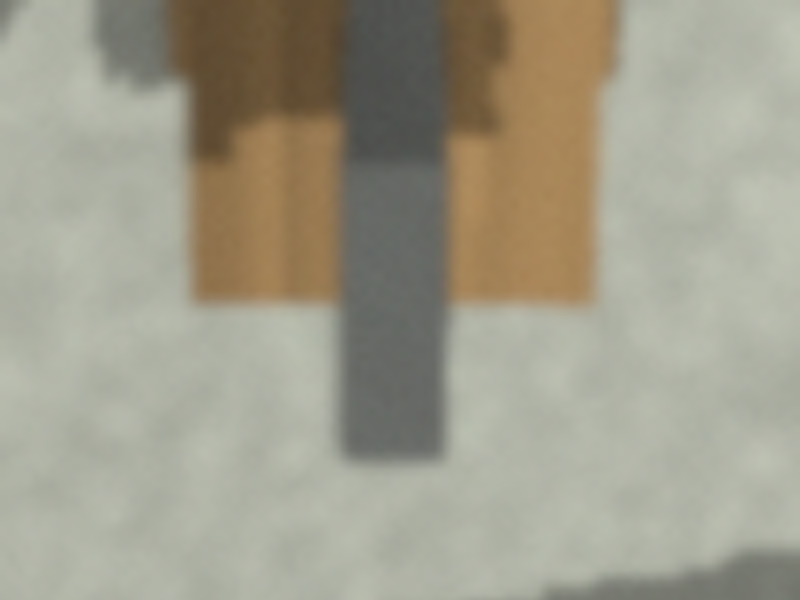

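Wrist crop: the bar is a vertical strip about 12.5 px wide centred at u≈324.1. Its far top edge is at v≈284.5, and there is no visible yaw error relative to the gripper.

```bash
python3 - <<'E'
from h import *
d=load('w2'); 
for u in (317.9,324.1,330.4): print(onz(d,u,284.5,183,True).round(1))
print(onz(load('w2'),324.1,240,183,True).round(1))
E
python3 -m pendant '[[0,0.0005,0.02,0,0,0,0.05],[0,0,0.03,0,0,0,0.05],[0,0,0.03,0,0,0,0.05],[0,0,0.02,0,0,0,0.05],[0,0,0,0,0,0,0.05],[0,0,0,0,0,0,0.05]]'
python3 - <<'E'
from h import *
to((581,-157,165),173.5)
E
```

```text
[ 586.6 -146.3  183. ]
[ 582.9 -145.9  183. ]
[ 579.2 -145.4  183. ]
[ 579.7 -173.6  183. ]
clock: 3.75
position: [581.8, -158.3, 165.9]
ee_rot: [-0.665, 0.747, -0.001, 0.001]
contact_force: [0.9, -0.5, 0.2]
gripper_width: 49.9
grasp_force: 0.0
clock 3.75 pos [ 581.8 -158.3  165.9] yaw_y 173.37 tilt 0.14 w 49.9 F [ 0.9 -0.5  0.2] g 0.0
shift m [-0.0012  0.0009  0.0009] turn -0.13
```

The bar is centred to within 1 mm, so I'll close on it.

```bash
python3 -m pendant '[[0,0,0,0,0,0,0.03],[0,0,0,0,0,0,0.02],[0,0,0,0,0,0,0.014],[0,0,0,0,0,0,0.01],[0,0,0,0,0,0,0.004],[0,0,0,0,0,0,0],[0,0,0,0,0,0,0],[0,0,0,0,0,0,0],[0,0,0,0,0,0,0]]'
python3 -m pendant '[[0,0,-0.003,0,0,0,0],[0,0,-0.005,0,0,0,0],[0,0,-0.01,0,0,0,0],[0,0,-0.012,0,0,0,0],[0,0,0,0,0,0,0],[0,0,0,0,0,0,0]]'
python3 -c "
from h import *
to(None)"
```

```text
clock: 4.65
position: [581.2, -158.1, 165.0]
ee_rot: [-0.665, 0.747, -0.001, 0.0]
contact_force: [-0.4, 0.5, 4.8]
gripper_width: 7.9
grasp_force: 59.3
clock: 5.25
position: [580.8, -157.9, 194.8]
ee_rot: [-0.665, 0.747, -0.0, 0.0]
contact_force: [-0.2, -0.6, -1.9]
gripper_width: 7.6
grasp_force: 58.6
clock 5.25 pos [ 580.8 -157.9  194.8] yaw_y 173.36 tilt 0.05 w 7.6 F [-0.2 -0.6 -1.9] g 58.6
```

Gripped: opening 7.6 mm, 58 N, foot now at about 38 mm. I'll lift clear, then carry past the fork so the wrist camera looks down on it.

```bash
python3 -m pendant '[[0,0,-0.015,0,0,0,0],[0,0,-0.025,0,0,0,0],[0,0,-0.03,0,0,0,0],[0,0,-0.03,0,0,0,0],[0,0,-0.02,0,0,0,0],[0,0,-0.01,0,0,0,0],[-0.02,-0.002,0,0,0,2.3,0],[-0.03,-0.004,0,0,0,0,0],[-0.04,-0.005,0,0,0,0,0],[-0.04,-0.005,0,0,0,0,0],[-0.04,-0.005,0,0,0,0,0]]'
python3 -m pendant '[[-0.04,-0.006,0,0,0,0,0],[-0.04,-0.006,0,0,0,0,0],[-0.04,-0.006,0,0,0,0,0],[-0.04,-0.006,0,0,0,0,0],[-0.04,-0.006,0,0,0,0,0],[-0.04,-0.006,0,0,0,0,0],[-0.03,-0.005,0,0,0,0,0],[-0.02,-0.003,0,0,0,0,0],[-0.01,-0.001,0,0,0,0,0],[0,0,0,0,0,0,0],[0,0,0,0,0,0,0]]'
python3 - <<'E'
from h import *
to((581,335,325),171); d=snap('wrist','w3');snap('side','s3');snap('top','t3')
u,v=proj(d,(581,243,126),True);print(u,v,d['xyz'])
x,y=int(u)-80,int(v)-60;print(x,y)
cv2.imwrite('pics/w3c.png',cv2.resize(d['image'][y:y+120,x:x+160],(800,600),interpolation=cv2.INTER_CUBIC)[:600,:,::-1])
E
```

```text
clock: 6.35
position: [626.8, 8.2, 322.9]
ee_rot: [-0.65, 0.76, 0.001, -0.001]
contact_force: [0.8, 0.2, -1.5]
gripper_width: 7.2
grasp_force: 58.8
clock: 7.45
position: [718.0, 295.4, 323.7]
ee_rot: [-0.65, 0.76, 0.0, -0.001]
contact_force: [0.2, -0.1, -1.0]
gripper_width: 7.2
grasp_force: 58.8
clock 7.45 pos [718.  295.4 323.7] yaw_y 171.04 tilt 0.09 w 7.2 F [ 0.2 -0.1 -1. ] g 58.8
shift m [-0.0178  0.1415 -0.0011] turn 0.04
468.2729885862924 135.33999963645977 [705.4224083  212.98703897 441.24640249]
388 75
```

View pics/w3c.png

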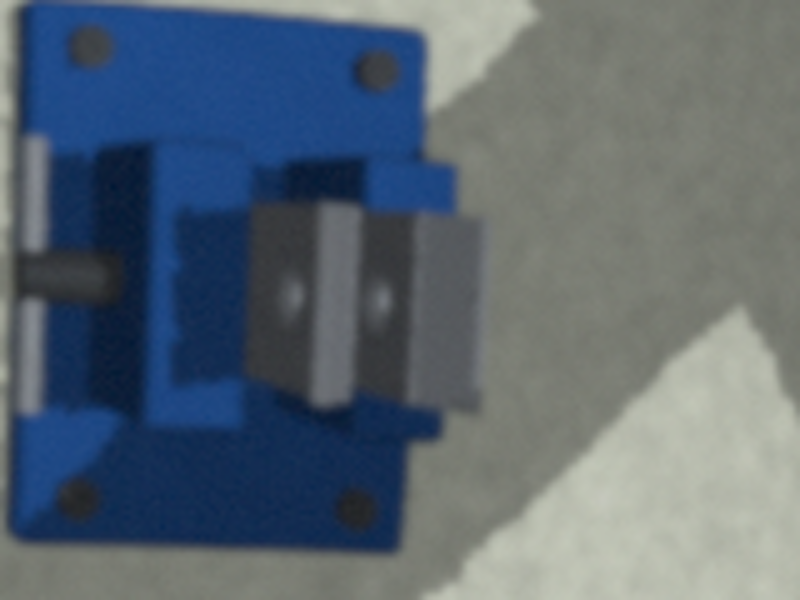

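The y shift went the wrong way, which did no harm: TCP is at x=718. The view shows the clamp obliquely, with the fork at crop (365,305) and the pin holes at (290,297) and (380,298). I'll correct to put the camera over the fork.

```bash
python3 -m pendant '[[-0.003,0.02,0,0,0,0,0],[-0.004,0.03,0,0,0,0,0],[-0.004,0.03,0,0,0,0,0],[-0.004,0.03,0,0,0,0,0],[-0.003,0.02,0,0,0,0,0],[0,0.0115,0,0,0,0,0],[0,0,0,0,0,0,0],[0,0,0,0,0,0,0],[0,0,0,0,0,0,0]]'
python3 - <<'E'
from h import *
to((581,243,325),171); d=snap('wrist','w4');snap('side','s4');snap('top','t4')
u,v=proj(d,(581,243,126),True);print(u,v,d['xyz'])
x,y=int(u)-80,int(v)-60;print(x,y)
cv2.imwrite('pics/w4c.png',cv2.resize(d['image'][y:y+120,x:x+160],(800,600),interpolation=cv2.INTER_CUBIC)[:600,:,::-1])
E
```

```text
clock: 8.5
position: [582.1, 335.4, 324.0]
ee_rot: [-0.649, 0.76, -0.0, -0.0]
contact_force: [-0.3, 0.1, -1.5]
gripper_width: 7.2
grasp_force: 59.0
clock 8.5 pos [582.1 335.4 324. ] yaw_y 171.0 tilt 0.01 w 7.2 F [-0.3  0.1 -1.5] g 59.0
shift m [ 0.0915 -0.0134 -0.001 ] turn 0.0
308.1498791394892 108.0314134893801 [569.33466132 252.93807398 441.43492525]
228 48
```

View pics/w4c.png

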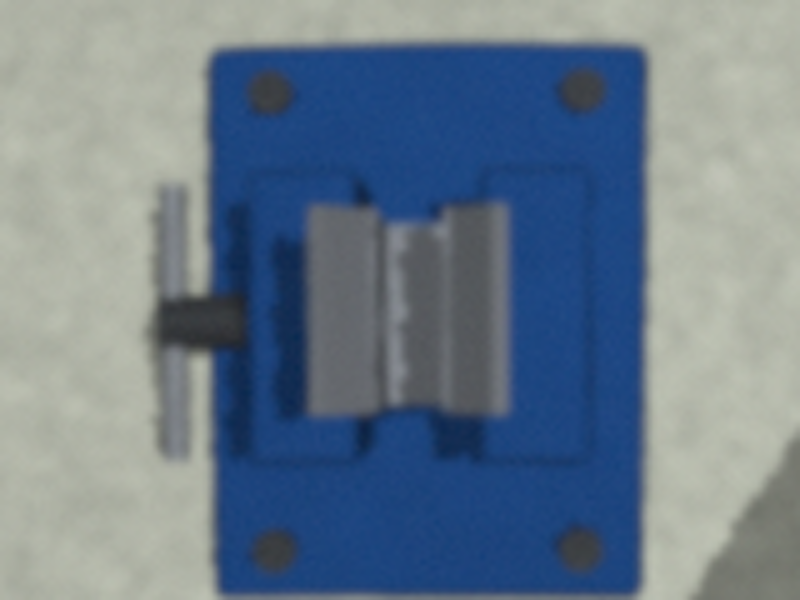

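Wrist view from directly above: fork lip corners at crop (305,205), (308,415), (508,203) and (510,415), with the slot at u≈383–443. Its edges are parallel to the image columns, so a yaw of 171° is right.

Run:
```python
from h import *
d=load('w4'); c=lambda x,y:(228+x/5,48+y/5)
g=lambda x,y,z:onz(d,*c(x,y),z,True)
L=[g(305,205,126),g(308,415,126),g(508,203,126),g(510,415,126)]
print('lips',np.round(L,1).tolist(),np.mean(L,0).round(1))
B=[g(270,93,12),g(582,90,12),g(275,550,12),g(579,549,12)]
print('bolts',np.mean(B,0).round(1))
P=[g(212,48,10),g(645,48,10),g(218,593,10),g(640,593,10)]
print('plate',np.round(P,1).tolist(),np.mean(P,0).round(1))
print('slot',((g(381,310,115)+g(443,310,115))/2).round(1), np.linalg.norm(g(381,310,115)-g(443,310,115)))
for q in ((B[0]-B[2]),(B[1]-B[3]),L[0]-L[1],L[2]-L[3]): print(np.degrees(np.arctan2(-q[1],-q[0]))+90)
# two-view height of lip corners using top0/side0 vs wrist
T=load('top0');S=load('side0')
cc=lambda x,y:(140+(x-400)/4,212+y/4); f=lambda x,y:(220+(x-400)*.3,305+(y-300)*.3)
for a,b,e in[((305,415),(512,95),(515,343)),((305,205),(578,103),(553,311))]:
    print(tri([ray(d,*c(*a),True),ray(T,*cc(*b)),ray(S,*f(*e))]))
# bar in hand: views
w=d['image'][240:480,220:420]; s=load('s4'); 
u,v=map(int,proj(s['image'] is None or s,(582,335,200))); print(u,v)
w=cv2.resize(w,(400,480)); 
ss=cv2.resize(s['image'][v-60:v+60,u-50:u+50],(400,480),interpolation=cv2.INTER_CUBIC)
cv2.imwrite('pics/c4.png',np.hstack([w,ss])[:,:,::-1])
```

```text
lips [[594.1, 224.2, 126.0], [599.5, 259.6, 126.0], [560.8, 229.5, 126.0], [566.1, 265.2, 126.0]] [580.1 244.6 126. ]
bolts [580.3 244.6  12. ]
plate [[618.2, 172.9, 10.0], [521.3, 189.1, 10.0], [638.7, 299.6, 10.0], [541.2, 315.4, 10.0]] [579.9 244.2  10. ]
slot [579.8 244.7 115. ] 10.690126648024853
171.00945449522322
170.96133268951894
171.3221076471284
171.638376353748
(array([598.84655504, 260.14414247, 122.88769575]), [np.float64(1.562763924620944), np.float64(1.054903511975104), np.float64(1.129086031038453)])
(array([594.41123869, 224.232846  , 121.5753004 ]), [np.float64(0.4110667781492643), np.float64(0.8590236123631608), np.float64(0.7196109128908962)])
236 309
```

View pics/c4.png

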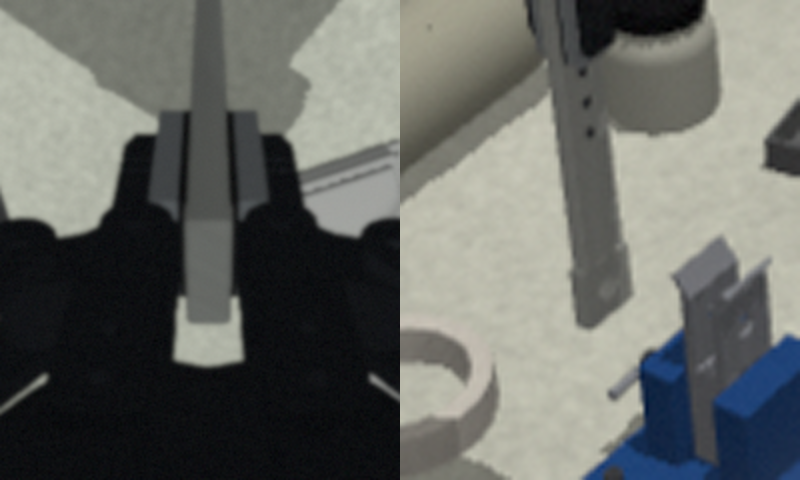

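The left half shows the bar's top held centred between the pads, with its near edge at v≈349 and far edge at v≈401. The right half shows the foot with its large hole at side px ≈(237.8,321.5), foot bottom ≈(233,331). I'll check the in-hand offset.

Run:
```python
from h import *
d=load('w4');s=load('s4')
tcp=np.array([582.1,335.4,324.0]); ty=np.array([np.cos(np.radians(171)),np.sin(np.radians(171)),0]); tx=np.array([np.sin(np.radians(171))*-1,np.cos(np.radians(171)),0]); 
tx=np.array([-ty[1],ty[0],0])
def pl(d,u,v,p,n,f=False):
    o,r=ray(d,u,v,f); return o+r*((p-o)@n)/(r@n)
for z in(340,342,344):
  for v in(349,401):
    p=onz(d,220+209/2,v,z,True)-tcp; print(z,v,'tx',(p@tx).round(1),'ty',(p@ty).round(1))
# foot in wrist? hole on -x face (ty + 4)
print('hole',[ (lambda p:(p.round(1),((p-tcp)@tx).round(1)))(pl(s,186+(x-400)/4,249+y/4,tcp+4*ty,ty)) for x,y in [(607,290),(578,322),(632,292)]])
fk=np.array([580,244.6,95]); 
print('fork hole -x cheek',pl(s,186+(743-400)/4,249+328/4,fk+12*ty,ty),' +x inner',pl(s,186+(705-400)/4,249+365/4,fk-6*ty,ty))
to((580,244.6,324),171)
```

```text
340 349 tx 10.5 ty -0.0
340 401 tx -13.6 ty -0.0
342 349 tx 12.0 ty -0.1
342 401 tx -11.7 ty -0.0
344 349 tx 13.4 ty -0.1
344 401 tx -9.8 ty -0.0
hole [(array([578.6, 338.8, 178.8]), np.float64(-2.8)), (array([581.6, 357.6, 174.5]), np.float64(-21.8)), (array([576.3, 324.2, 167.6]), np.float64(12.0))]
fork hole -x cheek [568.61526565 249.42905488  92.71739463]  +x inner [587.85340067 255.82970103  68.08571693]
clock 8.65 pos [581.9 335.6 323.7] yaw_y 171.0 tilt 0.04 w 7.0 F [ 0.8  0.9 -1.4] g 59.0
shift m [ 0.0902 -0.0123 -0.0003] turn 0.0
```

Consistent: the bar is centred in hand (0.15 mm), its top is at TCP+18, and the hole is at TCP-142. The side camera shows the same small bias on both holes. Target TCP is (580,244.6,237). I'll go above the fork and partway down.

```bash
python3 -m pendant '[[0.015,-0.002,0,0,0,0,0],[0.025,-0.0035,0,0,0,0,0],[0.025,-0.0035,0,0,0,0,0],[0.018,-0.0023,0,0,0,0,0],[0.007,-0.001,0,0,0,0,0],[0,0,0.01,0,0,0,0],[0,0,0.015,0,0,0,0],[0,0,0.005,0,0,0,0],[0,0,0,0,0,0,0],[0,0,0,0,0,0,0],[0,0,0,0,0,0,0]]'
python3 -c "
from h import *
to((580,244.6,237),171);to(None);d=snap('side','s5');snap('wrist','w5');to((580,244.6,237),171)"
```

```text
clock: 9.75
position: [579.7, 245.7, 294.9]
ee_rot: [-0.65, 0.76, -0.0, 0.001]
contact_force: [-0.0, 0.4, -1.5]
gripper_width: 7.6
grasp_force: 58.9
clock 9.75 pos [579.7 245.7 294.9] yaw_y 171.1 tilt 0.08 w 7.6 F [-0.   0.4 -1.5] g 58.9
shift m [ 0.0011 -0.0004  0.0579] turn 0.1
clock 9.75 pos [579.7 245.7 294.9] yaw_y 171.1 tilt 0.08 w 7.6 F [-0.   0.4 -1.5] g 58.9
clock 9.85 pos [579.6 245.5 294.9] yaw_y 171.08 tilt 0.07 w 7.3 F [ 0.4  0.8 -2. ] g 58.9
shift m [ 0.0008 -0.0005  0.0579] turn 0.08
```

```bash
python3 -m pendant '[[0.0008,-0.0004,0.006,0,0,0,0],[0,0,0.008,0,0,0,0],[0,0,0.008,0,0,0,0],[0,0,0.008,0,0,0,0],[0,0,0,0,0,0,0],[0,0,0,0,0,0,0]]'
python3 -m pendant '[[0,0,0.006,0,0,0,0],[0,0,0.006,0,0,0,0],[0,0,0.006,0,0,0,0],[0,0,0.004,0,0,0,0],[0,0,0.003,0,0,0,0],[0,0,0.002,0,0,0,0],[0,0,0,0,0,0,0],[0,0,0,0,0,0,0],[0,0,0,0,0,0,0]]'
python3 - <<'E'
from h import *
to((580,244.6,237),171);s=snap('side','s6');t=snap('top','t6');w=snap('wrist','w6');to((580,244.6,237),171)
u,v=map(int,proj(s,(574,245,100)));print(u,v)
a=cv2.resize(s['image'][v-45:v+30,u-37:u+38],(500,500),interpolation=cv2.INTER_CUBIC)
u,v=map(int,proj(w,(580,245,140),True));print(u,v)
b=cv2.resize(w['image'][v-75:v+125,u-60:u+60],(300,500),interpolation=cv2.INTER_CUBIC)
cv2.imwrite('pics/c6.png',np.hstack([a,b])[:,:,::-1])
E
```

```text
clock: 10.45
position: [579.7, 244.2, 264.0]
ee_rot: [-0.65, 0.76, -0.0, -0.0]
contact_force: [-0.0, 0.8, -1.2]
gripper_width: 7.2
grasp_force: 58.9
clock: 11.35
position: [579.8, 244.3, 237.6]
ee_rot: [-0.65, 0.76, -0.0, 0.0]
contact_force: [-0.8, 0.4, -1.6]
gripper_width: 7.2
grasp_force: 59.0
clock 11.35 pos [579.8 244.3 237.6] yaw_y 171.07 tilt 0.03 w 7.2 F [-0.8  0.4 -1.6] g 59.0
shift m [-0.0003 -0.0002  0.0006] turn 0.07
clock 11.5 pos [579.7 244.4 237.5] yaw_y 171.07 tilt 0.02 w 7.6 F [-0.5 -0.6 -1.4] g 59.0
shift m [-0.0003 -0.0002  0.0005] turn 0.07
270 325
324 255
```

View pics/c6.png

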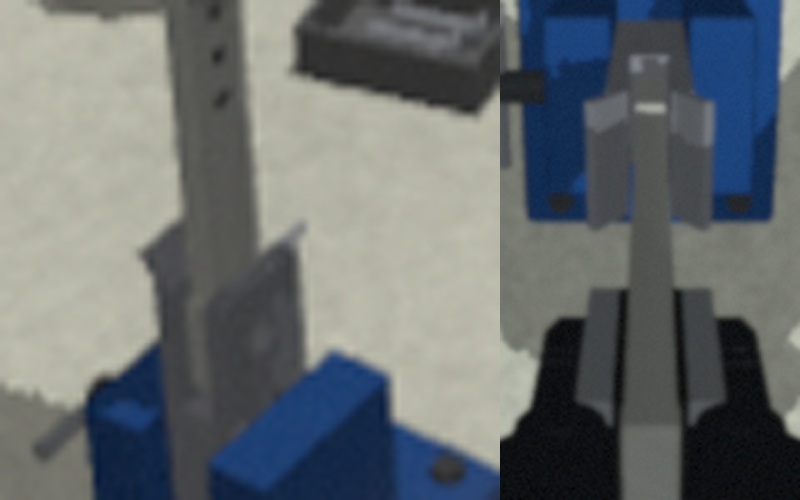

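The bar's foot sits in the slot, centred between the lips (bar at crop u≈632–668, lips at about 628–672). The cheek's hole at (262,330) is aligned, and the wrist carries only the bar's weight (about 1.5 N). The hole's height works out to 95 ±0.5 mm and everything is still, so I'm handing in.

```bash
python3 -c "
from h import *
print(arm.job_done())"
```

```text
the job is handed in; nothing more can be done
None
```

The tallest bar hangs upright in the fork slot, clear of floor and cheeks, with its hole about 95 mm up and within about 1 mm of the pin axis by my measurements (no pin tried); the job is handed in.

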